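# Screw the brass lid onto the praline jar

### The job

The brass lid on one of the two white jars was only laid on its neck and stands on top of the thread. Turn it back (anticlockwise seen from above) until it drops into the thread, then screw it clockwise until it is fully home, with the red bar on the lid over the red mark on the jar. Let go of it, and leave the jar with the dark lid where it stands.

Things in the scene. Friction and masses are not known exactly. Their poses are not given: they have to be found in the camera images.
- brass_lid: Loose round brass lid, 58 mm across its straight side, 24 mm high, 70 g. Origin: centre of its top; z up; red bar on its -x side. Three lugs inside; 2 mm play on the neck. Starts level on top of the thread, top at 97 to 99 mm, yaw 17 to 32 degrees anticlockwise (+) of the jar's. A gripped lid follows the gripper: lower it yourself, pressing lightly (4 to 8 N).
- jar: White jar under the brass lid, fixed to the worktop. Origin: centre of its underside; red mark over its shoulder at -x, roughly facing the robot. Foot 77 mm wide, shoulder at 64 mm, rim at 86 mm, neck 36 mm wide. The centre of its mouth is straight above its origin.
- thread (a point): Centre of the jar's rim (neck mouth), 86 mm up, axes as the jar. The lid drops 3 to 6 mm where its yaw is 52 to 95 degrees anticlockwise of the jar's (20 to 40 degrees back from its start brings it there; past 110 is the next thread). Clockwise from there it sinks 1 to 3 mm more to a firm stop at the jar's own yaw: red bar over red mark, lid top at 90 mm.
- dark_lid_jar: Like white jar, loose, shut with a dark grey lid of the same size (top at 90 mm), to be left alone. Origin: centre of its underside.
Things that resemble listed ones, but are neither listed nor needed, are in the scene too. Of the things that look like the brass_lid, the largest one is meant.

How it is judged (in metres and radians):
On the way:
1. the lid, turned back, has dropped into the thread: level, its top less than 96 mm above the worktop, with the red bar still more than 25 degrees from the red mark (z of brass_lid in the frame of jar below 0.096 m and angle between brass_lid's own z axis and vertical below 0.12 rad and horizontal distance between brass_lid and jar below 0.006 m and angle between the x axis of brass_lid and the x axis of jar, either way round above 0.44 rad), for 0.1 s.
At the end, for the whole second after the job is handed in: The brass lid is screwed home on its jar: level, top less than 92 mm above the worktop, the red bar within 17 degrees of the red mark, at rest; the dark-lidded jar is within 30 mm of where it stood (z of brass_lid in the frame of jar between 0.087 and 0.092 m and angle between brass_lid's own z axis and vertical below 0.1 rad and horizontal distance between brass_lid and jar below 0.006 m and angle between the x axis of brass_lid and the x axis of jar, either way round below 0.3 rad and linear speed of brass_lid below 0.02 m/s and distance of dark_lid_jar from where it was at the start of the episode below 0.03 m); the robot touches nothing.
It fails at once if the jar with the dark lid is shoved by more than 30 mm or tipped (distance of dark_lid_jar from where it was at the start of the episode above 0.03 m or angle between dark_lid_jar's own z axis and vertical above 0.3 rad).
It also fails if it takes over 32 s, if anything falls off the work surface, if the arm or the gripper's body presses on something with over 40 N, if the wrist force passes 120 N, or if a joint passes its speed limit or range.

### The arm

A 6-joint arm with a two-finger parallel gripper is mounted at the origin on a cart in front of the work surface, level with it; the furniture and walls round the work are solid. World frame = base frame: x ahead of the robot, y to its left, z up, the work surface at z = 0. Lengths are in mm, angles in rad, forces in N, time in s.
With the tool pointing down it reaches from about 325 to 750 mm from the base axis. Payload 7.6 kg.
Tool frame: the origin (TCP) lies at the very end of the fingers, on their centre line; the grasp point (between the pads) lies 19 mm behind it; z points along the fingers, y is the direction in which the jaws open and shut (so a half turn about z gives the same grasp; the last joint's range is limited). The gripper opens to 85 mm and grips with 20 to 120 N. Pads are 22 mm wide; open, the fingers measure 114 mm over their backs; the gripper's body (76 mm by 85 mm) begins 54 mm behind the grasp point. The pads swing forward as they close: fully open they stand 13 mm farther back than shut.
Start: joints at [-1.26, 0.052, 1.401, -0, 1.689, -0.07], TCP at [195.149, -487.404, 231.323] pointing down, gripper open.
Joint ranges: [-2.9, 2.9], [-0.91, 2.17], [0.12, 2.37], [-1.06, 4.2], [0.26, 2.73], [-2.93, 2.93]. Speed limits (rad/s): [2.57, 2.57, 3.01, 3.14, 3.14, 3.14].

### API

Orientations are given as a 3x3 rotation matrix whose columns are the frame's x, y, z axes.
In Python, from workcell import env gives the robot as it stands. The module is installed in compiled form; this text tells all that it offers.
- The arm moves only by the tool jog_arm, never from a script. Its argument "commands" is a list of rows, each a list of 5 numbers: the shift along the tool's x, y, z in m, then the turn about the tool's z in degrees, then the opening, from 0 (shut) to 1 (fully open). A call has 1 to 20 rows; each row shifts and turns the pose as measured when the row begins, along the tool's axes as they then stand; what a row does not reach is not made up. A row lasts 1/8 s, in which the tool goes at most 62.5 mm and 10.7 degrees, less where a joint would pass 70% of its speed; a pose out of reach is approached as far as the arm can. A call with a gripper value outside its range is refused whole. The fingers move at their own pace and stop on an object; "newtons" is the grip in N (left out, the last holds). Time passes only in rows, so rows that do not move let the fingers close. It gives the time, the measured TCP pose, the force and the opening at its end, in the units of the state.
- env.observe(): the state, without advancing time (a new reading comes with each control period).
- env.grab_frame(name): name is "side" or "top"; returns (picture, depth): 384x512x3 uint8, red, green, blue; 384x512 float32, mm along the optical axis (not along the pixel's ray), 0 where there is no reading.
- env.calibration(name): a dict with "intrinsics" (3x3 intrinsics, pixels), "rvec" (rotation vector, rad) and "tvec" (3), from world to camera coordinates, as OpenCV has them. Camera axes: x right, y down, z forward; pixel columns grow to the right and rows downward; lengths in mm; the calibration is good to about 2 mm. A picture is of the moment at which its call begins. calibration takes no time and is no camera call.
- env.job_done(): hands the job in, once; it reports no verdict.
The state is a dict: "clock": time; "q": joint angles; "dq": joint speeds; "joint_efforts": joint torques, N m; "position": TCP position; "orientation": TCP orientation; "contact_force": force on the tool from outside, world axes, zero at the start; "moment": the same for the moment, N m; "grip_width": finger opening in mm.
Only numpy, scipy, OpenCV 4.12 (cv2) and the standard library are available. Lean on these libraries where they do the work, as an engineer would, in place of code of your own. Each camera call takes 0.05 s, during which the arm holds its last target.

## Working session

There is one attempt and no reset: what is moved stays moved. The work goes in short steps, Python scripts to look and compute and a tool call to move; the robot and the scene stay as the last step left them, time stands still between calls to the robot, and variables do not carry over. Pictures are saved under pics/ and viewed, and the job is handed in when it is done.

Besides the shell and the picture viewer there is one more tool, called after "Emit:" by a JSON object that holds its "fn" and its "kwargs", one argument or row to a line. jog_arm: Moves the arm, as the interface text tells. Its arguments: {"type":"object","properties":{"commands":{"type":"array"},"newtons":{"type":"number"}},"required":["commands"]}

```bash
mkdir -p pics; cat > h.py <<'E'
import numpy as np,cv2
from workcell import env
def cal(n):
    c=env.calibration(n);K=np.array(c["intrinsics"],float).reshape(3,3);R=cv2.Rodrigues(np.array(c["rvec"],float))[0];t=np.array(c["tvec"],float).ravel();return K,R,t
def world(n,u,v,d):
    K,R,t=cal(n);p=np.linalg.inv(K)@np.array([u,v,1.])*d
    return R.T@(p-t)
def worldz(n,u,v,z):
    K,R,t=cal(n);r=R.T@np.linalg.inv(K)@np.array([u,v,1.]);c=-R.T@t
    return c+r*(z-c[2])/r[2]
def cloud(n,D):
    K,R,t=cal(n);v,u=np.indices(D.shape);P=np.stack([(u-K[0,2])/K[0,0]*D,(v-K[1,2])/K[1,1]*D,D],-1)
    return (P-t)@R
E
python3 - <<'E'
from h import *
for n in("top","side"):
    p,d=env.grab_frame(n);cv2.imwrite(f"pics/{n}0.png",cv2.cvtColor(p,cv2.COLOR_RGB2BGR));np.savez(f"{n}0.npz",p=p,d=d)
    K,R,t=cal(n);print(n,K[0,0],-R.T@t)
s=env.observe();print(s)
E
```

```text
top 355.6457112469577 [416.04152114  54.84817245 984.74288612]
side 407.35895769399417 [ 519.42235971 -785.81382773  535.33702183]
{'clock': 0.1, 'q': array([-1.26032240e+00,  5.27497998e-02,  1.40161966e+00, -2.19252900e-05,
        1.68858301e+00, -7.03156112e-02]), 'dq': array([-0.0012115 , -0.00116507, -0.0028095 , -0.00020528, -0.00156258,
        0.00102728]), 'joint_efforts': array([ 1.08378565e-03, -3.82582569e+01, -3.60986567e+01, -2.77945338e-05,
        4.75749097e-03, -1.10225574e-05]), 'position': array([ 195.04541827, -487.14023409,  230.57097652]), 'orientation': array([[ 9.28372459e-01,  3.71650895e-01, -4.36170112e-04],
       [ 3.71651144e-01, -9.28371568e-01,  1.28815109e-03],
       [ 7.38145753e-05, -1.35798712e-03, -9.99999075e-01]]), 'contact_force': array([-0.76732683, -0.6083341 , -0.39800982]), 'moment': array([ 0.02886947, -0.01610376, -0.00215729]), 'grip_width': 85.5082536696053}
```

View pics/top0.png

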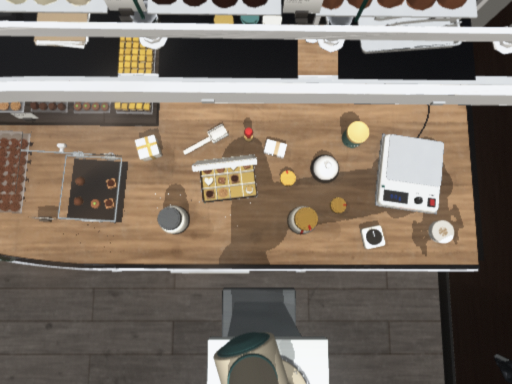

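View pics/side0.png

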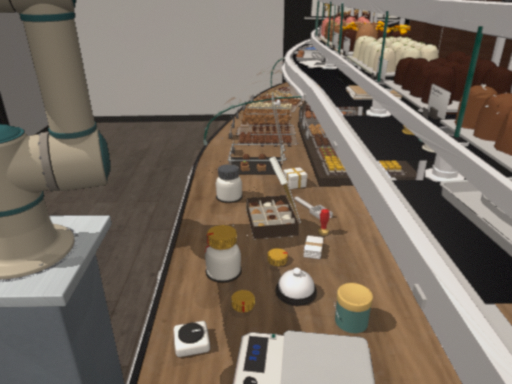

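```bash
python3 - <<'E'
from h import *
a=np.load("top0.npz");b=np.load("side0.npz")
c1=cv2.resize(a['p'][195:245,275:335],None,fx=8,fy=8,interpolation=cv2.INTER_CUBIC)
c2=cv2.resize(b['p'][215:285,195:255],None,fx=8,fy=8,interpolation=cv2.INTER_CUBIC)
c1=cv2.resize(c1,(480,400));c2=cv2.resize(c2,(480,560))
cv2.imwrite("pics/c1.png",c1[...,::-1]);cv2.imwrite("pics/c2.png",c2[...,::-1])
W=cloud("top",a['d']);
sub=W[195:245,275:335]
m=(sub[...,2]>88)&(sub[...,2]<110)
P=sub[m];print(m.sum(),P.mean(0),np.median(P[:,2]),P.min(0),P.max(0),(P.min(0)+P.max(0))/2)
W=cloud("side",b['d'])[215:285,195:255];m=(W[...,2]>85)&(W[...,2]<110);P=W[m];print('side',m.sum(),np.percentile(P[:,2],[50,95]),P.min(0),P.max(0))
m=(W[...,2]>94)&(W[...,2]<110);P=W[m];print('side',m.sum(),P.mean(0),P.min(0),P.max(0))
# red pixels
for n,f,(r0,r1,q0,q1) in(("top",a,(195,245,275,335)),("side",b,(215,285,195,255))):
    h=cv2.cvtColor(f['p'],cv2.COLOR_RGB2HSV).astype(int)
    W=cloud(n,f['d'])
    for v in range(r0,r1):
        for u in range(q0,q1):
            if (h[v,u,0]<10 or h[v,u,0]>172) and h[v,u,1]>130: print(n,u,v,h[v,u],f['p'][v,u],W[v,u].round())
E
```

```text
431 [463.49712388 -89.27334498  98.1085321 ] 98.29985365199016 [ 436.12103465 -117.86528086   88.26850349] [491.34739448 -60.33489946 102.01386381] [463.73421457 -89.10009016  95.14118365]
side 494 [97.0384475  98.81134966] [ 437.19741045 -120.19501703   85.1082114 ] [495.47920711 -61.89922227  99.74501169]
side 378 [466.42484474 -93.77886161  97.29611604] [ 437.24995534 -120.03118336   94.00301908] [495.47920711 -61.89922227  99.74501169]
top 309 225 [  8 180 164] [164  80  48] [446. -97.  97.]
top 308 226 [  8 181 166] [166  78  48] [444. -95.  97.]
top 309 226 [  4 193 165] [165  56  40] [444. -97.  99.]
top 310 226 [  9 179 175] [175  87  52] [444. -99. 100.]
top 309 227 [  3 194 164] [164  51  39] [441. -96. 101.]
top 310 227 [  6 189 170] [170  68  44] [441. -99.  98.]
top 309 228 [  4 193 169] [169  56  41] [439. -97.  98.]
top 310 228 [  4 189 173] [173  61  45] [439. -99. 101.]
top 309 229 [  5 174 152] [152  67  48] [436. -98.  88.]
top 310 229 [  4 163 182] [182  83  66] [436. -99.  97.]
top 301 230 [  7 136 126] [126  75  59] [434. -82.  62.]
top 302 230 [  8 168 120] [12
[... 222 characters left out ...]
4] [124  59  53] [429. -85.  58.]
top 300 233 [  5 132  91] [91 52 44] [427. -82.  46.]
top 301 233 [  5 155  94] [94 46 37] [427. -84.  49.]
side 209 234 [  9 196 116] [116  53  27] [442. -98.  98.]
side 210 234 [  9 202 121] [121  54  25] [444. -97.  97.]
side 207 239 [  9 159  90] [90 50 34] [437. -98.  86.]
side 207 240 [  7 155  92] [92 50 36] [437. -97.  83.]
side 207 241 [  8 164  95] [95 51 34] [422.  26.  -1.]
side 207 242 [  8 159  98] [98 53 37] [422.  21.  -0.]
side 207 245 [  9 140  95] [95 58 43] [423.  10.  -2.]
side 208 245 [  9 162  99] [99 55 36] [426.   9.  -1.]
side 206 246 [  7 143  98] [98 56 43] [422.   4.   0.]
side 207 246 [  5 146 103] [103  53  44] [434. -82.  58.]
```

View pics/c1.png

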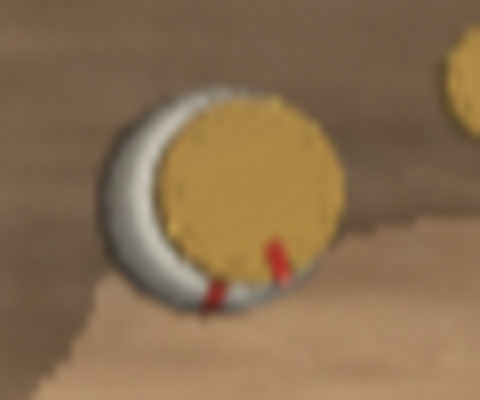

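View pics/c2.png

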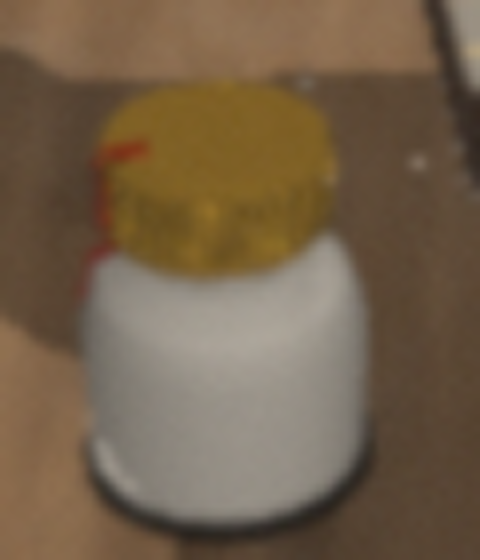

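The top view shows the lid disc centred near pixel (306,219), its bar at (309.5,227) and the jar mark at (301.5,231). The centre is about (465,-90). The lid's yaw is about 18° and the jar's about -10°.

Emit:
{"fn": "jog_arm", "kwargs": {
  "commands": [
    [0.04,-0.027,0,0,1],
    [0.04,-0.027,0,0,1],
    [0.04,-0.027,0,0,1],
    [0.04,-0.027,0,0,1],
    [0.04,-0.027,0,0,1],
    [0.04,-0.027,0,0,1],
    [0.04,-0.027,0,0,1],
    [0.04,-0.027,0,0,1],
    [0.04,-0.027,0,0,1],
    [0.038,-0.025,0,0,1],
    [0,0,0.0,0,1],
    [0,0,0,0,1]
  ],
  "newtons": 40
}}

```text
clock: 1.6
position: [471.0, -76.9, 226.2]
orientation: [[0.929, 0.37, -0.007], [0.37, -0.929, 0.007], [-0.004, -0.009, -1.0]]
contact_force: [-0.0, -0.3, 0.3]
grip_width: 85.5
```

Emit:
{"fn": "jog_arm", "kwargs": {
  "commands": [
    [-0.005,0.005,0.03,0,1],
    [-0.005,0.005,0.03,0,1],
    [0,0,0.03,0,1],
    [0,0,0.012,0,1],
    [0,0,0,0,1],
    [0,0,0,0,1]
  ]
}}

```text
clock: 2.35
position: [463.4, -94.6, 123.8]
orientation: [[0.932, 0.363, -0.003], [0.363, -0.932, 0.005], [-0.001, -0.006, -1.0]]
contact_force: [0.1, -0.5, -0.0]
grip_width: 85.4
```

```bash
python3 - <<'E'
from h import *
p,d=env.grab_frame("side");cv2.imwrite("pics/s1.png",cv2.resize(p[150:300,150:310],None,fx=3.7,fy=3.7)[...,::-1])
s=env.observe();print(s['position'],s['orientation'].round(4),s['q'],s['contact_force'])
E
```

```text
[463.51772175 -94.54043171 123.88566863] [[ 9.318e-01  3.631e-01 -2.700e-03]
 [ 3.631e-01 -9.318e-01  4.900e-03]
 [-8.000e-04 -5.500e-03 -1.000e+00]] [-0.28161237 -0.02989903  1.69998273  0.00393322  1.475496    0.91725067] [ 0.57746825 -0.29457141 -0.02481286]
```

View pics/s1.png

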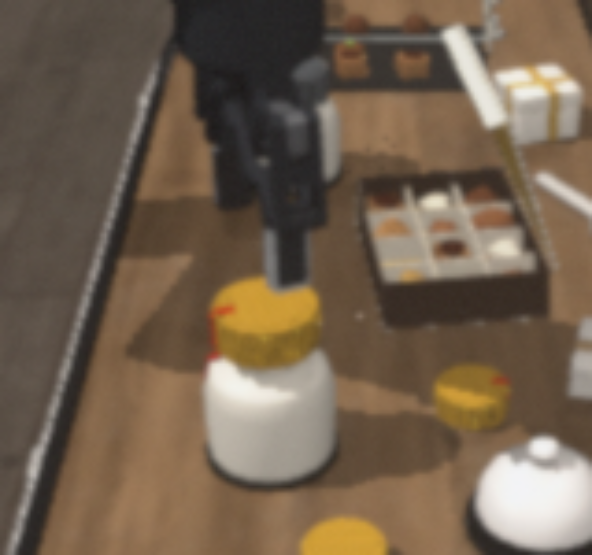

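Emit:
{"fn": "jog_arm", "kwargs": {
  "commands": [
    [0.003,-0.0036,0,0,1],
    [0,0,0,0,1],
    [0,0,0.015,0,1],
    [0,0,0.015,0,1],
    [0,0,0.01,0,1],
    [0,0,0,0,1],
    [0,0,0,0,1]
  ]
}}

```text
clock: 3.28
position: [465.3, -89.4, 81.7]
orientation: [[0.932, 0.364, -0.002], [0.364, -0.932, 0.005], [-0.0, -0.005, -1.0]]
contact_force: [1.5, -0.3, -1.1]
grip_width: 85.3
```

Emit:
{"fn": "jog_arm", "kwargs": {
  "commands": [
    [0,0,0.01,0,1],
    [0,0,0,0,1],
    [0,0,0,0,1]
  ]
}}

```text
clock: 3.65
position: [465.7, -89.5, 71.6]
orientation: [[0.932, 0.364, -0.001], [0.364, -0.932, 0.004], [0.001, -0.004, -1.0]]
contact_force: [0.3, -0.4, 0.2]
grip_width: 85.2
```

```bash
python3 - <<'E'
from h import *
p,d=env.grab_frame("side");cv2.imwrite("pics/s2.png",cv2.resize(p[180:290,170:280],None,fx=5,fy=5,interpolation=2)[...,::-1])
s=env.observe();print(s['position'],s['contact_force'])
E
```

```text
[465.62493423 -89.47869165  71.5376274 ] [ 0.49820144 -0.24694101  0.72747062]
```

View pics/s2.png

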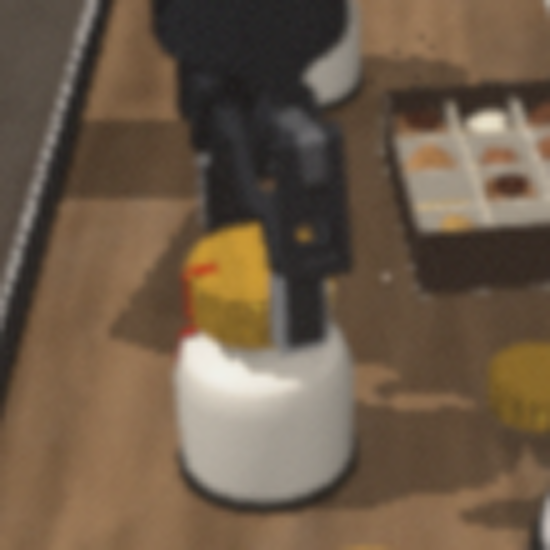

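The fingers straddle the lid at about (260,290) in the crop, and there is no contact yet. I'll close them.

Emit:
{"fn": "jog_arm", "kwargs": {
  "commands": [
    [0,0,0,0,0.5],
    [0,0,0,0,0.5],
    [0,0,0,0,0.5],
    [0,0,0,0,0.5],
    [0,0,0,0,0.5]
  ],
  "newtons": 40
}}

```text
clock: 4.32
position: [466.0, -89.5, 72.4]
orientation: [[0.932, 0.364, 0.0], [0.364, -0.932, 0.004], [0.002, -0.004, -1.0]]
contact_force: [-0.7, 1.0, 0.2]
grip_width: 56.6
```

Emit:
{"fn": "jog_arm", "kwargs": {
  "commands": [
    [0,0,0,-6,0.5],
    [0,0,0,-6,0.5],
    [0,0,0,-6,0.5],
    [0,0,0,-6,0.5],
    [0,0,0,-6,0.5],
    [0,0,0,-6,0.5],
    [0,0,0,0,0.5],
    [0,0,0,0,0.5]
  ]
}}

```text
clock: 5.32
position: [465.4, -90.0, 71.7]
orientation: [[0.526, 0.851, -0.002], [0.851, -0.526, 0.003], [0.002, -0.003, -1.0]]
contact_force: [-0.1, -0.7, -0.5]
grip_width: 56.8
```

```bash
python3 - <<'E'
from h import *
p,d=env.grab_frame("side");cv2.imwrite("pics/s3.png",cv2.resize(p[180:290,170:280],None,fx=5,fy=5,interpolation=2)[...,::-1])
s=env.observe();o=s['orientation'];print(s['position'],s['contact_force'],s['moment'],np.degrees(np.arctan2(o[1,0],o[0,0])))
E
```

```text
[465.35858636 -90.02102975  71.70852972] [-0.09282826  0.73458543 -0.67439052] [-0.0380643  -0.04947138  0.01179127] 58.292463635989
```

View pics/s3.png

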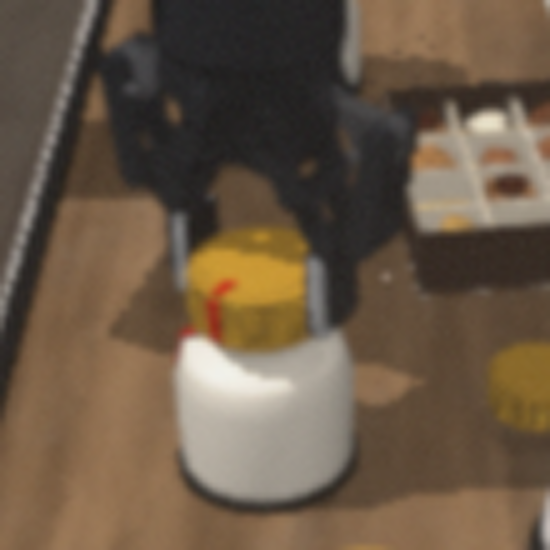

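The lid has turned 37° with the gripper: the bar is now at (220,300) in the crop, about 65° relative to the jar. Next I'll lower it.

Emit:
{"fn": "jog_arm", "kwargs": {
  "commands": [
    [0,0,0.001,0,0.5],
    [0,0,0.001,0,0.5],
    [0,0,0.001,0,0.5],
    [0,0,0,0,0.5]
  ]
}}

```text
clock: 5.88
position: [465.3, -90.0, 68.3]
orientation: [[0.527, 0.85, -0.002], [0.85, -0.527, 0.003], [0.002, -0.003, -1.0]]
contact_force: [-0.2, 0.3, -0.4]
grip_width: 56.9
```

Emit:
{"fn": "jog_arm", "kwargs": {
  "commands": [
    [0,0,0.001,0,0.5],
    [0,0,0.001,0,0.5],
    [0,0,0,0,0.5]
  ]
}}

```text
clock: 6.25
position: [465.5, -90.0, 67.0]
orientation: [[0.527, 0.85, -0.001], [0.85, -0.527, 0.003], [0.002, -0.003, -1.0]]
contact_force: [-1.4, 0.4, 1.7]
grip_width: 56.8
```

Emit:
{"fn": "jog_arm", "kwargs": {
  "commands": [
    [0,0,0.001,0,0.5],
    [0,0,0,0,0.5]
  ]
}}

```text
clock: 6.5
position: [465.7, -90.1, 67.0]
orientation: [[0.527, 0.85, -0.001], [0.85, -0.527, 0.003], [0.002, -0.002, -1.0]]
contact_force: [-1.8, 0.4, 2.2]
grip_width: 57.1
```

```bash
cat > look.py <<'E'
from h import *
import sys
k=sys.argv[1]
p,d=env.grab_frame("side");cv2.imwrite(f"pics/{k}.png",cv2.resize(p[180:290,170:280],None,fx=5,fy=5,interpolation=2)[...,::-1])
W=cloud("side",d)
h=cv2.cvtColor(p,cv2.COLOR_RGB2HSV)
m=np.zeros(d.shape,bool);m[215:285,195:255]=1
m&=(h[...,0]>13)&(h[...,0]<30)&(h[...,1]>120)&(W[...,2]>60)&(W[...,2]<110)&(d>0)
P=W[m];print('lid z pct',np.percentile(P[:,2],[50,80,90,95,99]).round(1),m.sum())
s=env.observe();o=s['orientation'];print(s['clock'],s['position'],s['contact_force'],s['moment'],np.degrees(np.arctan2(o[1,0],o[0,0])),s['q'][5])
E
python3 look.py s4
```

```text
lid z pct [91.6 92.7 93.1 93.3 94.1] 477
6.55 [465.72553027 -90.08161161  66.92894997] [-1.00936008  0.33909768  2.88179703] [ 0.04825062  0.31252458 -0.04256972] 58.178507211464286 0.2842123274210558
```

View pics/s4.png

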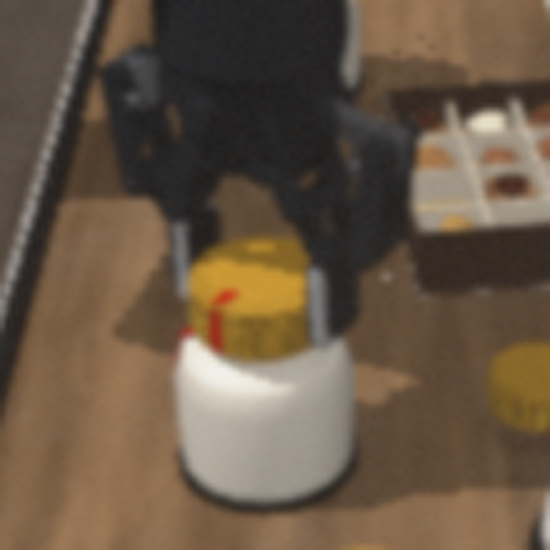

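The lid has dropped about 5 mm, with its top at about 93 mm. Next I'll screw it clockwise.

Emit:
{"fn": "jog_arm", "kwargs": {
  "commands": [
    [0,0,0.001,6,0.5],
    [0,0,0.001,6,0.5],
    [0,0,0.001,6,0.5],
    [0,0,0.001,6,0.5],
    [0,0,0.001,0,0.5]
  ]
}}

```text
clock: 7.18
position: [466.9, -90.7, 65.1]
orientation: [[0.835, 0.551, 0.002], [0.551, -0.835, 0.001], [0.003, 0.0, -1.0]]
contact_force: [-6.6, 3.1, 11.0]
grip_width: 57.1
```

```bash
python3 look.py s5
```

```text
lid z pct [89.7 90.8 91.3 91.6 92.4] 350
7.225 [466.87382501 -90.69059112  65.15582765] [-5.08992622  2.52281564  9.20584465] [ 0.37899382  0.89108831 -0.13581132] 33.45781483848349 0.7158654862871328
```

Emit:
{"fn": "jog_arm", "kwargs": {
  "commands": [
    [-0.0006,-0.001,0,6,0.5],
    [0,0,0.0003,6,0.5],
    [0,0,0.0003,6,0.5],
    [0,0,0.0003,6,0.5],
    [0,0,0,0,0.5]
  ]
}}

```text
clock: 7.85
position: [467.0, -90.6, 64.3]
orientation: [[0.988, 0.152, 0.006], [0.152, -0.988, -0.0], [0.006, 0.001, -1.0]]
contact_force: [-0.9, 0.6, 2.8]
grip_width: 56.9
```

```bash
python3 look.py s6
```

```text
lid z pct [88.  89.7 90.2 90.5 91.4] 274
7.9 [467.00536965 -90.62213206  64.26508605] [-0.17176165  0.29116699  2.97195791] [0.04250555 0.12647026 0.04775075] 8.825507679013576 1.1461691475420714
```

View pics/s6.png

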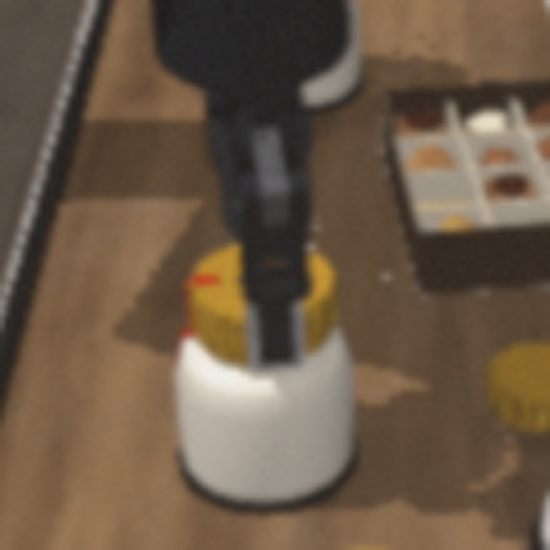

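Emit:
{"fn": "jog_arm", "kwargs": {
  "commands": [
    [0,0,0.0004,6,0.5],
    [0,0,0.0004,6,0.5],
    [0,0,0.0003,3,0.5],
    [0,0,0,0,0.5]
  ]
}}

```text
clock: 8.4
position: [467.4, -91.6, 64.3]
orientation: [[0.994, -0.106, 0.007], [-0.106, -0.994, -0.002], [0.007, 0.002, -1.0]]
contact_force: [-1.9, 0.2, 1.5]
grip_width: 56.7
```

```bash
python3 look.py s7
```

```text
lid z pct [87.1 89.3 90.1 90.5 99.2] 275
8.45 [467.42772848 -91.58849954  64.27040919] [-2.26278909  0.24900003  2.80446099] [ 0.03114136  0.38060239 -0.04401255] -6.08331968120393 1.4062656375793428
```

Emit:
{"fn": "jog_arm", "kwargs": {
  "commands": [
    [0,0,0.0005,4,0.5],
    [0,0,0.0005,3,0.5],
    [0,0,0,0,0.5]
  ]
}}

```text
clock: 8.82
position: [466.5, -91.8, 64.3]
orientation: [[0.976, -0.219, 0.004], [-0.218, -0.976, -0.004], [0.005, 0.003, -1.0]]
contact_force: [-1.2, -0.3, 1.6]
grip_width: 57.1
```

```bash
python3 look.py s8
```

```text
lid z pct [88.2 89.7 90.1 90.6 92.3] 273
8.875 [466.49969314 -91.74947373  64.19937452] [-2.98847885  0.16318833  5.02227181] [0.00364781 0.51269627 1.04724765] -12.620248796149463 1.5214641547561087
```

View pics/s8.png

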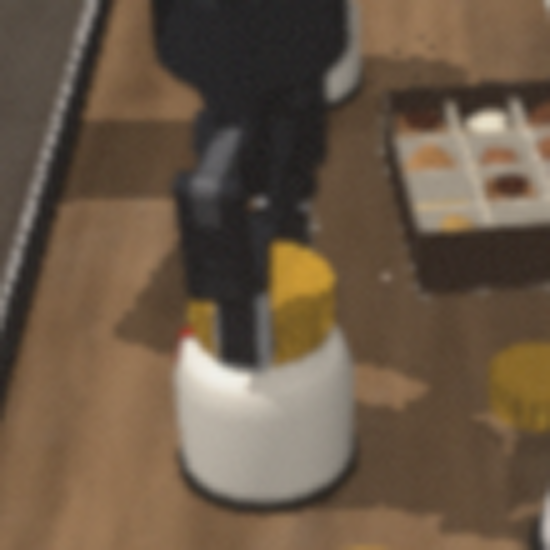

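The turning moment jumped to 1.05 N m, so the lid is at the firm stop. I'll release it and raise the arm.

Emit:
{"fn": "jog_arm", "kwargs": {
  "commands": [
    [0,0,0,0,1],
    [0,0,0,0,1],
    [0,0,0,0,1],
    [0,0,0,0,1],
    [0,0,-0.01,0,1],
    [0,0,-0.02,0,1],
    [0,0,-0.03,0,1],
    [0,0,-0.04,0,1],
    [-0.03,0.05,-0.03,0,1],
    [-0.03,0.05,-0.02,0,1],
    [-0.03,0.05,0,0,1],
    [-0.03,0.05,0,0,1],
    [0,0,0,0,1],
    [0,0,0,0,1]
  ]
}}

```text
clock: 10.62
position: [303.1, -262.8, 224.1]
orientation: [[0.976, -0.217, 0.011], [-0.217, -0.976, -0.011], [0.014, 0.008, -1.0]]
contact_force: [0.4, 0.1, -0.8]
grip_width: 85.1
```

```bash
python3 look.py s9; python3 - <<'E'
from h import *
p,d=env.grab_frame("top");c=cv2.resize(p[195:245,275:335],(600,500),interpolation=2);cv2.imwrite("pics/t9.png",c[...,::-1])
cv2.imwrite("pics/t9f.png",p[...,::-1])
h=cv2.cvtColor(p,cv2.COLOR_RGB2HSV).astype(int);W=cloud("top",d)
S=W[195:245,275:335];m=(S[...,2]>80)&(S[...,2]<100);P=S[m];print(m.sum(),np.median(P[:,2]),(P.min(0)+P.max(0))/2)
for v in range(215,240):
  for u in range(290,315):
    if (h[v,u,0]<10 or h[v,u,0]>172) and h[v,u,1]>130: print(u,v,W[v,u].round())
E
```

```text
lid z pct [88.4 89.8 90.2 90.6 91.1] 580
10.675 [ 303.34809619 -262.67886228  224.0731023 ] [-0.36041346  0.36365869  0.07427367] [-0.04551536 -0.04032494 -0.03361406] -12.50367145610122 0.983016700657078
423 90.15984033505102 [464.14019234 -90.39514669  88.31166509]
304 226 [444. -86.  91.]
305 226 [444. -88.  90.]
303 227 [441. -83.  92.]
304 227 [441. -86.  91.]
305 227 [441. -88.  92.]
303 228 [439. -83.  92.]
304 228 [439. -85.  91.]
305 228 [439. -88.  89.]
303 229 [436. -84.  85.]
304 229 [436. -86.  87.]
301 230 [434. -82.  62.]
302 230 [434. -85.  62.]
301 231 [432. -82.  62.]
302 231 [432. -85.  60.]
301 232 [429. -83.  55.]
300 233 [427. -82.  45.]
301 233 [427. -84.  47.]
```

View pics/t9.png

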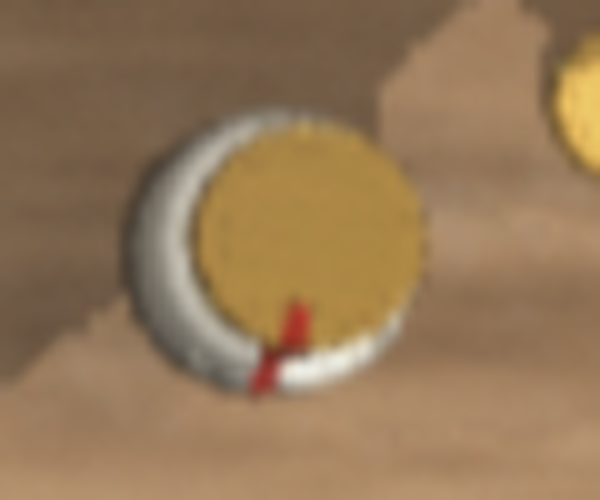

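View pics/s9.png

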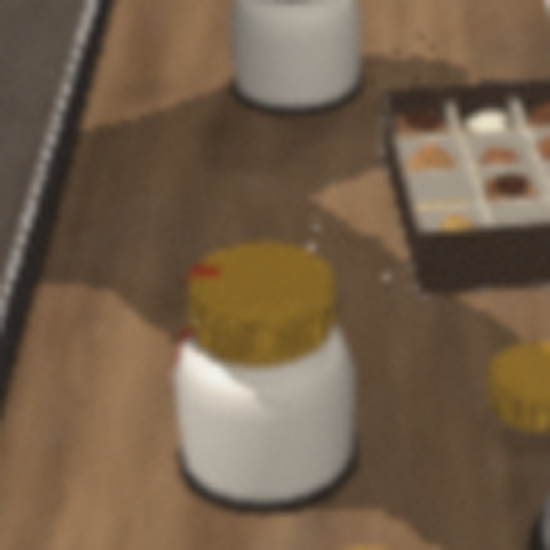

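The bar at (297,325) and the mark at (265,370) in the crop line up at about -11° each. The lid top is at 90.2 mm.

```bash
python3 - <<'E'
from h import *
import numpy as np
a=np.load("side0.npz")['p'].astype(int);p=cv2.imread("pics/t9f.png")[...,::-1].astype(int);t=np.load("top0.npz")['p'].astype(int)
print("dark jar image diff",abs(p-t)[200:240,150:195].mean())
print(env.job_done(), env.observe()['clock'])
E
```

```text
dark jar image diff 20.585
the job is handed in; nothing more can be done
the job is handed in; nothing more can be done
```

View pics/t9f.png

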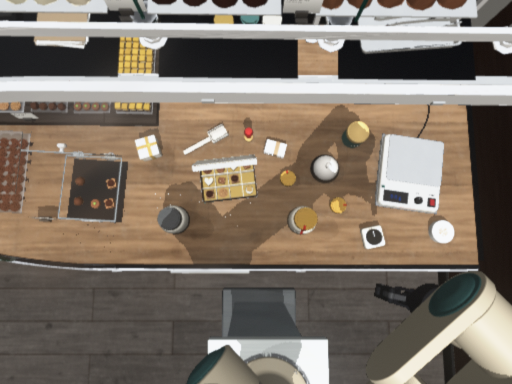

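The brass lid is screwed home on its jar and released, and the job was handed in at about 10.7 s on the robot's clock.

- **Turning back:** I gripped the lid at 40 N and turned it back 37°. When I lowered it, it dropped about 5 mm into the thread, with its top at about 93 mm and the bar about 65° from the mark.
- **Screwing home:** I turned it clockwise until the turning moment rose to about 1 N m at the stop. I then opened the gripper and moved the arm clear.
- **Last checks:**
  - The lid top is at 90.2 mm.
  - The bar and the mark are both at about -11° in the top view.
  - The lid centre is at about (464, -90), as at the start.
  - The gripper is touching nothing.
- **A check that disagreed:** The pixel comparison around the dark-lidded jar gave a large difference (20.6). I only looked into it after handing in. The final top picture shows that jar still at pixel (173, 219), as at the start. The arm never went near it, so I put the difference down to the arm's shadow having moved.

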